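# Fish the board carrier out of the narrow rinse tank with the hook rod

### The job

Take the hook rod from its fork stand, use it to lift the board carrier (it has a wire bail) out of the narrow rinse tank, and stand the carrier upright in the drip tray without dropping it. Keep the fingers off the carrier. Then hang the hook rod back in its fork stand and let go, leaving the tape roll and side cutters where they lie.

Things in the scene. Friction and masses are not known exactly. Their poses are not given: they have to be found in the camera images.
- tank: Drained steel rinse tank, fixed, open on top. Origin: underside centre; +x points away from the robot. Inside 90 mm (x) x 84 mm (y), floor 6 mm up, rim 130 mm up with outward flange (110 x 104 mm). Notched ledges on the +-y walls (13 mm deep, tops 46 mm up, notch cheeks to 52 mm) carry the carrier's ears at x = +8 mm, so the wider gap is on the -x side of the bail.
- carrier: Loose grey carrier with two green boards, 0.08 to 0.15 kg, hanging in the tank, x along the tank's x. Origin: underside centre, 16 mm above the table at the start. Foot 44 x 44 mm. Cross bar with ears along y: 72 mm long, 10 mm wide, 30 to 36 mm above the origin. Above it a wire bail, open along x. Can be hooked and lifted straight up.
- bail_peak (a point): Centre of the 5 mm bail wire at its peak, 72 mm above the carrier's origin on its z axis. The bail lies in the carrier's y-z plane: legs at y = +-18 mm rise from the cross bar to 64 mm above the origin, then slope up to the peak.
- hook_rod: Loose hook rod, 0.12 kg, upright in the stand. Origin: on the rod axis, underside of its collar (44 x 34 x 5 mm). Handle above: black, 24 mm (x) x 16 mm (y), 5 to 60 mm up; grip across y from above, about 40 mm up. Below: 6 mm rod down along -z, ending in a hook that points to +x and opens upward.
- hook_valley (a point): Centreline of the 6 mm hook bar at its lowest point: 11 mm toward +x and 95 mm below the rod's origin. The bar is a shallow V: it leaves the rod axis 90 mm below the origin, dips to the valley, rises to x = 22 mm at 90 mm below; there the tip turns up and ends 80 mm below the origin. With the bail seated in the valley, the two centrelines are 5.5 mm apart in height.
- stand: Grey fork stand, fixed. Origin: underside centre. Base 100 x 80 mm; column at x = +38 to +46 mm; two level tines along x from there to x = -33 mm, 16 mm gap centred on y = 0, tines 12 mm wide, tops 130 mm up. The rod's collar lies on the tines near the stand's origin, hook along the stand's +x (0.1 rad); it lifts straight up, the hook passing the gap.
- tray: Shallow white open drip tray, fixed. Origin: underside centre. Outside 150 mm (x) x 120 mm (y) x 18 mm high, walls and floor 4 mm. Tray and stand may change sides (left, right of the tank).
- tape_roll: Loose roll of black tape, 62 mm across, 19 mm high, lying near the table's front edge. Origin: underside centre. A bystander.
- side_cutters: Loose red-handled side cutters, 118 mm long, 11 mm high, lying near the table's front edge. Origin: underside centre. A bystander.
Things that resemble listed ones, but are neither listed nor needed, are in the scene too. There is more than one size of the carrier; the one meant has the size given above.

How it is judged:
By the outcome, as a careful person would: the job done as asked, in the order asked, and still so for the second after the job is handed in, with the robot touching nothing.
It also fails if it takes over 70 s, if anything falls off the work surface, if the arm or the gripper's body presses on something with over 40 N, if the wrist force passes 120 N, or if a joint passes its speed limit or range.

### The arm

A 7-joint arm with a two-finger parallel gripper is mounted at the origin on a cart in front of the work surface, level with it; the furniture and walls round the work are solid. World frame = base frame: x ahead of the robot, y to its left, z up, the work surface at z = 0. Lengths are in m, angles in rad, forces in N, time in s.
With the tool pointing down it reaches from about 0.35 to 0.9 m from the base axis. Payload 8.1 kg.
Tool frame: the origin (TCP) lies midway between the tips of the shut fingers; the grasp point (between the pads) lies behind it (arm.tcp_to_grasp is the z of the grasp point in the tool frame, in m); z points along the fingers, y is the line along which they close (so a half turn about z gives the same grasp; the last joint's range is limited). The gripper opens to 92 mm and grips with 3 to 60 N. Pads are 19 mm wide; open, the fingers measure 130 mm over their backs; the gripper's body (75 mm by 190 mm) begins 47 mm behind the grasp point.
Start: joints at [-1.249, 0.434, 0.025, 1.573, -0.012, 1.134, -0.075], TCP at [0.258, 0.569, 0.19] pointing down, gripper open.
Joint ranges: [-2.62, 2.62], [-0.44, 2.09], [-1.27, 1.32], [0.08, 2.57], [-1.32, 4.46], [0.12, 2], [-2.74, 2.74]. Speed limits (rad/s): [2.22, 2.22, 3.01, 3.01, 3.14, 3.14, 3.14].

### API

Orientations are given as a rotation vector (axis times angle).
In Python, from cell import readout, vision, arm gives the robot as it stands.
- The arm moves only by the tool carry_out, never from a script. Its argument "increments" is one flat list of numbers, 6 for each row, row after row: the shift along the world's x, y, z in mm, then the turn, a rotation vector about the world's x, y, z in rad. In form: [tx, ty, tz, wx, wy, wz, tx, ty, tz, wx, wy, wz, ...]. A call has 1 to 20 rows; each row shifts and turns the commanded pose from where the row before left it; what a row does not reach is not made up. A row lasts 1/8 s, in which the tool goes at most 62.5 mm and 10.7 degrees, less where a joint would pass 70% of its speed; a pose out of reach is approached as far as the arm can. A call with a gripper value outside its range is refused whole. "grip" is the closure, from 0 (fully open) to 1 (shut), set as the call begins (left out, the last holds). The fingers move at their own pace and stop on an object; "newtons" is the grip in N (left out, the last holds). Time passes only in rows, so rows that do not move let the fingers close. It gives the time, the measured TCP pose, the force, the opening and the grip force at its end, in the units of the state.
- readout.observe(): the state, without advancing time (a new reading comes with each control period).
- vision.get_image(name): name is "scene" or "top"; returns the picture (384x512x3 uint8, red, green, blue); there is no depth.
- vision.calibration(name): a dict with "fov_y" (degrees; the focal length in pixels is half the picture's height over the tangent of half this angle, whatever the lens; pixels are square), "cx", "cy" (the principal point, pixels), "k1" (the pictures are not rectified: a ray, as slopes to the right and down, at radius r is drawn at 1 + k1 r^2 times it, then the intrinsics apply), "pose" (4x4, takes a point from camera to world coordinates). Camera axes: x right, y up, looking along -z (the intrinsics and any distortion apply to the point x, -y, -z); pixel columns grow to the right and rows downward; lengths in m; the calibration is good to about 2 mm. A picture is of the moment at which its call begins. calibration takes no time and is no camera call.
- arm.sign_off(): hands the job in; it is judged then, once.
The state is a dict: "clock": time; "joints": joint angles; "dq": joint speeds; "joint_efforts": joint torques, N m; "position": TCP position; "ee_rot": TCP orientation; "force": force on the tool from outside, world axes, zero at the start; "ft_torque": the same for the moment, N m; "width": opening from 0.0 (shut) to 1.0 (fully open); "gripper_force": force on a finger pad.
Only numpy, scipy, OpenCV 4.12 (cv2) and the standard library are available. Lean on these libraries where they do the work, as an engineer would, in place of code of your own. Each camera call takes 0.05 s, during which the arm holds its last target. There are 200 camera calls.

## Working session

There is one attempt and no reset: what is moved stays moved. The work goes in short steps, Python scripts to look and compute and a tool call to move; the robot and the scene stay as the last step left them, time stands still between calls to the robot, and variables do not carry over. Pictures are saved under pics/ and viewed, at most 12 in all, crops included, and the job is handed in when it is done.

Besides the shell and the picture viewer there is one more tool, called after "Emit:" in YAML: its name, and indented under it one key for each argument. carry_out: Moves the arm, as the interface text tells. Its arguments: {"type":"object","properties":{"increments":{"type":"array","items":{"type":"number"}},"grip":{"type":"number"},"newtons":{"type":"number"}},"required":["increments"]}

```bash
mkdir -p pics; ls
python3 - <<'E'
from cell import readout, vision, arm
import cv2,numpy as np
for n in("scene","top"):
    cv2.imwrite(f"pics/{n}0.png",cv2.resize(vision.get_image(n)[:,:,::-1],(800,600),interpolation=cv2.INTER_CUBIC))
    c=vision.calibration(n);print(n,{k:np.round(v,4).tolist() for k,v in c.items()})
print(readout.observe(),arm.tcp_to_grasp)
E
```

```text
pics
scene {'fov_y': 49.448, 'cx': 248.5534, 'cy': 186.4043, 'k1': 0.0389, 'pose': [[0.7743, 0.3342, -0.5374, -0.1005], [-0.6327, 0.3922, -0.6677, -0.7252], [-0.0124, 0.857, 0.5152, 0.667], [0.0, 0.0, 0.0, 1.0]]}
top {'fov_y': 57.6597, 'cx': 258.3446, 'cy': 191.9621, 'k1': -0.0082, 'pose': [[0.0034, 0.9717, -0.236, 0.2746], [-1.0, 0.002, -0.006, -0.0144], [-0.0053, 0.236, 0.9717, 0.9366], [0.0, 0.0, 0.0, 1.0]]}
{'clock': 0.1, 'joints': array([-1.24859271,  0.43513721,  0.02501197,  1.57398495, -0.0115871 ,
        1.13396946, -0.07512292]), 'dq': array([-5.22102228e-04, -7.74427340e-04, -1.43515155e-03, -1.77844102e-03,
       -3.30186854e-05, -1.51483467e-03, -4.37829164e-04]), 'joint_efforts': array([ 4.48856808e-03, -6.69120598e+01,  9.88918506e-01, -3.15152586e+01,
       -6.04969449e-02,  3.73922533e-02,  2.45034649e-06]), 'position': array([0.25746517, 0.56897428, 0.1895421 ]), 'ee_rot': array([-6.62431684e-01, -3.07081945e+00,  2.11652854e-03]), 'force': array([ 0.7685813 ,  0.0759382 , -0.49737888]), 'ft_torque': array([-0.02423717,  0.06708377,  0.04479863]), 'gripper_force': 0.0, 'width': 1.0003110450810038} -0.0188
```

View pics/scene0.png

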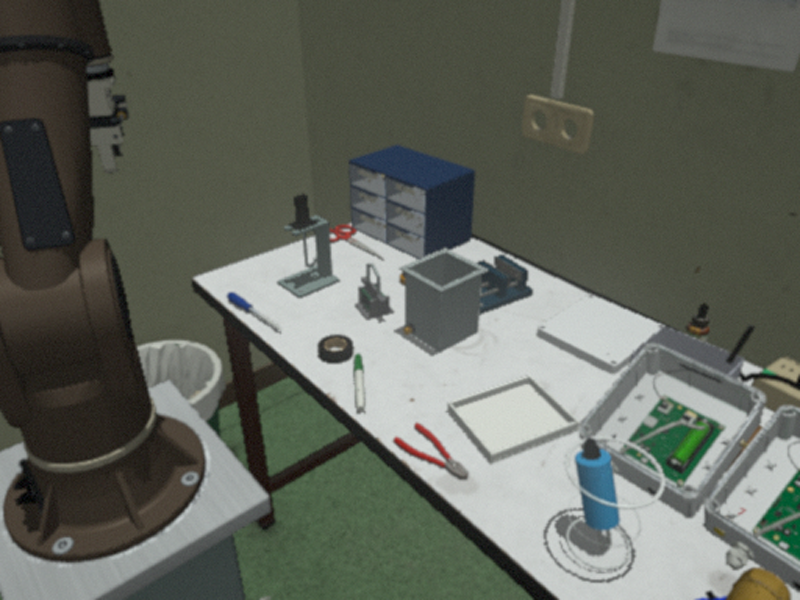

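View pics/top0.png

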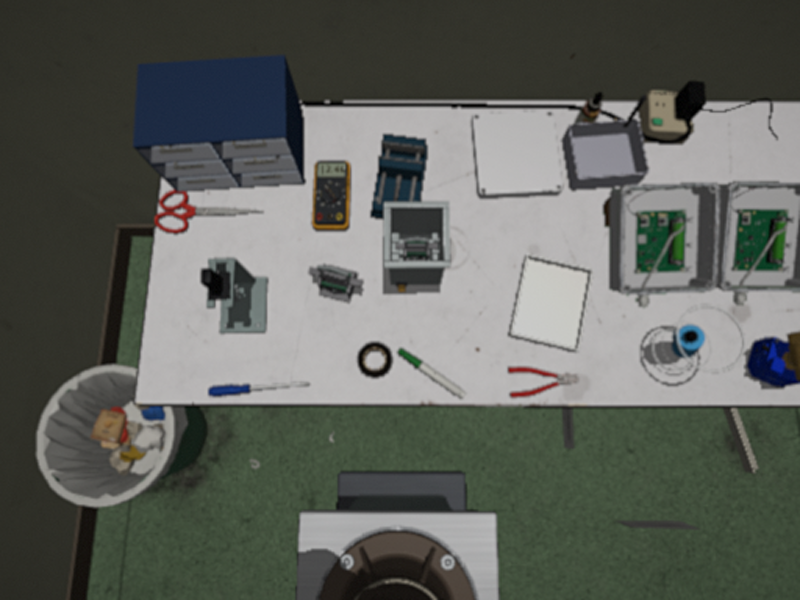

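The scene view shows the stand with the rod at the left (300,240), a decoy carrier on the table (372,295), the tank (440,295) and the tray (512,415). The top view shows the stand at (235,290), the tank at (416,245) and the tray at (550,303). Next I'll take enlarged crops.

```bash
cat > h.py <<'E'
from cell import readout, vision, arm
import cv2,numpy as np
def cam(n):
    c=vision.calibration(n);f=192/np.tan(np.radians(c["fov_y"])/2);return c,f,np.array(c["pose"])
def ray(n,uv):
    c,f,P=cam(n);d=np.array([(uv[0]-c["cx"])/f,(uv[1]-c["cy"])/f]);s=d.copy()
    for _ in range(20): s=d/(1+c["k1"]*(s@s))
    return P[:3,3],P[:3,:3]@np.array([s[0],-s[1],-1])
def plane(n,uv,z):
    o,d=ray(n,uv);return o+d*(z-o[2])/d[2]
def two(a,b):
    o1,d1=ray("top",a);o2,d2=ray("scene",b)
    t=np.linalg.lstsq(np.c_[d1,-d2],o2-o1,rcond=None)[0]
    p,q=o1+t[0]*d1,o2+t[1]*d2
    return (p+q)/2,np.linalg.norm(p-q)
def proj(n,p):
    c,f,P=cam(n);q=P[:3,:3].T@(np.array(p)-P[:3,3]);s=np.array([q[0],-q[1]])/-q[2]
    return s*(1+c["k1"]*(s@s))*f+[c["cx"],c["cy"]]
def crop(im,x0,y0,w,h,k): # k-fold crop with 10-px tick grid labels
    o=cv2.resize(im[y0:y0+h,x0:x0+w,::-1],None,fx=k,fy=k,interpolation=cv2.INTER_CUBIC)
    for x in range(-(-x0//10)*10,x0+w,10):
        cv2.line(o,((x-x0)*k,0),((x-x0)*k,5),(0,255,255),1)
        if x%20==0: cv2.putText(o,str(x),((x-x0)*k-8,16),0,.36,(0,0,255),1)
    for y in range(-(-y0//10)*10,y0+h,10):
        cv2.line(o,(0,(y-y0)*k),(5,(y-y0)*k),(0,255,255),1)
        if y%20==0: cv2.putText(o,str(y),(6,(y-y0)*k+4),0,.36,(0,0,255),1)
    return o
E
python3 - <<'E'
from h import *
t=vision.get_image("top");s=vision.get_image("scene")
a=np.hstack([crop(t,120,155,66,70,6),crop(t,236,120,66,70,6)])
b=np.hstack([crop(t,316,155,66,70,4),crop(s,170,115,66,70,4),crop(s,245,150,66,70,4)])[:, :792]
o=np.vstack([a,b]);o=o[:700];o=cv2.resize(o,None,fx=600/o.shape[0],fy=600/o.shape[0],interpolation=cv2.INTER_AREA) if o.shape[0]>600 else o
cv2.imwrite("pics/m.png",o);print(o.shape)
# tray mask: bright bounded region by dark outline
g=cv2.cvtColor(t,cv2.COLOR_RGB2GRAY)
for th in(150,165,180,195):
    m=(g>th).astype(np.uint8)
    for c in cv2.findContours(m,cv2.RETR_LIST,2)[0]:
        r=cv2.minAreaRect(c)
        if 1000<cv2.contourArea(c)<4000: print(th,cv2.contourArea(c),np.round(r[0],1),np.round(r[1],1),round(r[2],1))
E
```

```text
(600, 679, 3)
150 2538.0 [254.5 356. ] [ 54. 125.] 90.0
150 1092.0 [429.5 227. ] [43. 42.] 0.0
150 1698.0 [149.5 189. ] [45. 50.] 0.0
150 1191.0 [211.5 125. ] [27. 48.] 0.0
150 3826.5 [261.6 136.1] [106.   51.5] 86.3
150 3822.5 [460.   91.7] [ 50.7 102.9] 89.0
165 2174.5 [254.6 349.3] [125.5  41.3] 1.3
165 1452.0 [430. 227.] [44. 42.] 0.0
165 1911.0 [351.9 193.8] [42.  50.1] 12.1
165 1750.5 [149.5 189. ] [45. 52.] 0.0
165 2615.5 [351.7 193.5] [48.7 58.9] 11.9
165 1217.0 [211.5 125. ] [27. 48.] 0.0
165 3569.0 [461.   91.4] [ 49.3 101. ] 88.8
180 1848.0 [351.7 194. ] [40.9 49.2] 11.7
180 2944.5 [141.6 207.5] [ 58.2 105.6] 24.6
180 2318.0 [327.1  95.6] [52.9 61.2] 86.6
195 1713.5 [352.1 193.6] [39.5 47.3] 11.7
```

View pics/m.png

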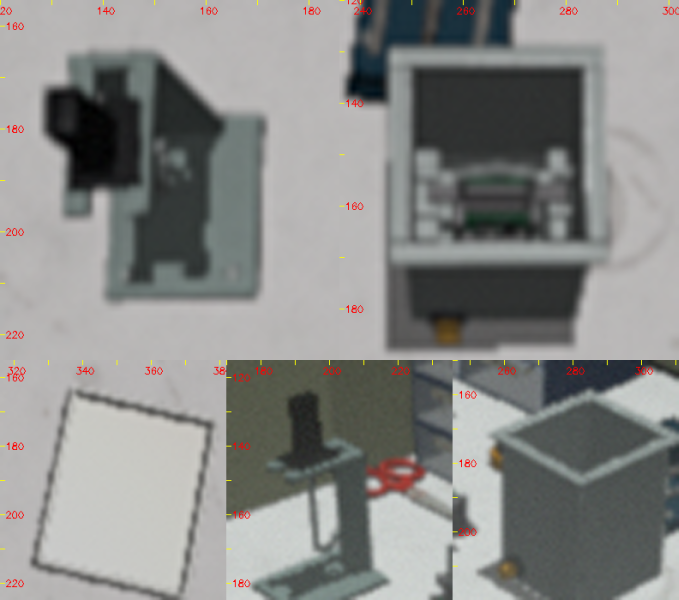

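The crops show these features, in original top-view pixels:
- **Rod:** handle top centred near (132,176), collar near (140,186).
- **Fork:** top corners near (134,165), (150,165) and (133,197).
- **Stand base:** corners near (171,177) and (170,212).
- **Tank:** rim spans (245–288, 128–171), with the bail peak at about (267,152).
- **Tray:** centre near (352,193.5).

Run:
```python
from h import *
np.set_printoptions(precision=4,suppress=True)
P=lambda uv,z:plane("top",uv,z)
print("fork",P((133.6,165.3),.13),P((150,165.3),.13),P((133.3,197),.13),P((138.5,197),.13))
print("base",P((171,177.5),.006),P((170,212.5),.006),P((141,212.5),.006))
print("handle",P((132.3,176),.19),two((132.3,176),(192.7,125.5)))
t=vision.get_image("top").astype(int)
m=(t.max(2)<38).astype(np.uint8)
c=max([c for c in cv2.findContours(m[150:200,120:160].copy(),0,2,offset=(120,150))[0]],key=cv2.contourArea)
print("black",cv2.boundingRect(c),np.round(cv2.boxPoints(cv2.minAreaRect(c)),1).tolist())
for q in((245.5,128.5),(287.5,128.5),(288,171),(245.5,171)): print("rim",P(q,.13))
print("rimc",P((266.7,149.7),.13),two((288,171),(283,185.5)))
print("bail",P((266.7,152),.088))
c,w,a=(351.7,193.5),(48.7,58.9),11.9
q=cv2.boxPoints((c,w,a));print("tray",P(c,.018),[P(x,.018)[:2] for x in q])
v=[P(x,.018) for x in q];print([np.linalg.norm(v[i]-v[i-1]) for i in range(4)])
x,=[ [P(((335.5+0),164.5),.018)]];print(x)
```

```text
fork [0.5366 0.2942 0.13  ] [0.5367 0.2542 0.13  ] [0.4576 0.288  0.13  ] [0.4576 0.2756 0.13  ]
base [0.5415 0.2342 0.006 ] [0.4428 0.2307 0.006 ] [0.4426 0.3097 0.006 ]
handle [0.4921 0.272  0.19  ] (array([0.4932, 0.2723, 0.1883]), np.float64(0.0015327489303112404))
black (130, 173, 17, 18) [[130.0, 173.0], [146.0, 173.0], [146.0, 190.0], [130.0, 190.0]]
rim [0.6331 0.0231 0.13  ]
rim [ 0.6333 -0.0815  0.13  ]
rim [ 0.5228 -0.0808  0.13  ]
rim [0.5226 0.0218 0.13  ]
rimc [ 0.5772 -0.0296  0.13  ] (array([ 0.5247, -0.0821,  0.1306]), np.float64(0.004730338601962559))
bail [ 0.5867 -0.0303  0.088 ]
tray [ 0.494  -0.2613  0.018 ] [array([ 0.4287, -0.1779]), array([ 0.5903, -0.2179]), array([ 0.5614, -0.3475]), array([ 0.4021, -0.3027])]
[np.float64(0.12765470651929903), np.float64(0.16644375079054696), np.float64(0.1328130634688803), np.float64(0.1654905237867336)]
[array([ 0.5762, -0.2215,  0.018 ])]
```

Emit:
carry_out:
  increments: [19.5,-25,5,0,0,0.04,19.5,-25,5,0,0,0.04,19.5,-25,5,0,0,0.04,19.5,-25,5,0,0,0.04,19.5,-25,5,0,0,0.04,19.5,-25,5,0,0,0.04,19.5,-25,5,0,0,0.04,19.5,-25,5,0,0,0.04,19.5,-25,5,0,0,0.04,19.5,-25,5,0,0,0.04,19.5,-25,5,0,0,0.04,19.5,-22,5,0,0,0.035,0,0,0,0,0,0,0,0,0,0,0,0]
  grip: 0

```text
clock: 2.0
position: [0.4911, 0.273, 0.25]
ee_rot: [0.079, -3.14, -0.001]
force: [-0.6, -0.1, -0.3]
width: 1.0
gripper_force: 0.0
```

Emit:
carry_out:
  increments: [0.5,0,-20,0,0,0,0,0,-20,0,0,0,0,0,-20,0,0,0,0,0,-20,0,0,0,0,0,-12,0,0,0,0,0,-7,0,0,0,0,0,0,0,0,0]

```text
clock: 2.88
position: [0.4919, 0.2727, 0.1511]
ee_rot: [0.079, -3.14, 0.0]
force: [1.1, 0.1, 1.1]
width: 1.003
gripper_force: 0.0
```

Emit:
carry_out:
  increments: [0,0,0,0,0,0,0,0,0,0,0,0,0,0,0,0,0,0,0,0,0,0,0,0,0,0,0,0,0,0,0,0,0,0,0,0,0,0,0,0,0,0,0,0,0,0,0,0]
  grip: 1
  newtons: 40

```text
clock: 3.88
position: [0.4921, 0.2725, 0.1513]
ee_rot: [-0.079, 3.141, 0.0]
force: [0.3, 0.3, 0.3]
width: 0.178
gripper_force: 0.7
```

Emit:
carry_out:
  increments: [0,0,0,0,0,0,0,0,0,0,0,0,0,0,5,0,0,0,0,0,10,0,0,0,0,0,15,0,0,0,0,0,20,0,0,0,0,0,20,0,0,0,0,0,20,0,0,0,0,0,20,0,0,0,0,0,15,0,0,0,0,0,5,0,0,0,0,0,0,0,0,0]

```text
clock: 5.38
position: [0.4921, 0.2724, 0.2813]
ee_rot: [-0.079, 3.141, 0.0]
force: [1.0, -0.3, -1.8]
width: 0.155
gripper_force: 39.9
```

Run:
```python
from h import *
s=vision.get_image("scene");t=vision.get_image("top")
p=readout.observe()["position"];o=p+[0,0,.0188-.04];print(p,proj("scene",o),proj("top",o),"valley",proj("scene",o+[.011,0,-.095]),proj("top",o+[.011,0,-.095]))
cv2.imwrite("pics/g.png",np.hstack([crop(s,150,60,100,120,4),crop(t,90,110,100,120,4)]))
```

```text
[0.49177412 0.27224748 0.28054242] [189.93676587 102.4557643 ] [120.06263675 166.61326311] valley [195.80892    132.20895381] [136.54271125 174.66420973]
```

View pics/g.png

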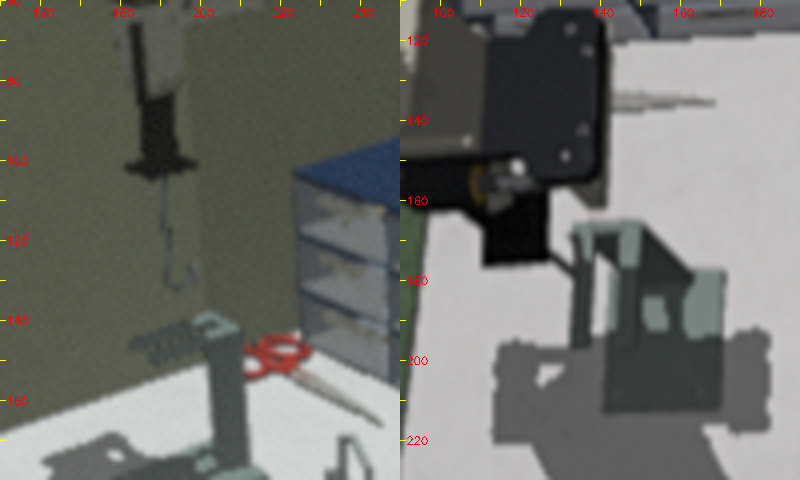

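The rod is held: its collar sits at scene pixel (190,102), matching the prediction. The hook bend is at about (192,131) and the tip at about (198,125). I'll check hook yaw and plan the tank move.

Run:
```python
from h import *
p=readout.observe()["position"];o=p+[0,0,.0188-.04]
for y in(-.2,-.05,.05,.15,.3): print(y,[proj("scene",o+[a*np.cos(y),a*np.sin(y),b]).round(1).tolist() for a,b in((0,-.09),(.011,-.095),(.022,-.08))])
print([proj("top",o+[a,0,b]).round(1).tolist() for a,b in((-.022,0),(.022,0),(.011,-.095))])
s=vision.get_image("scene")
cv2.imwrite("pics/g2.png",crop(s,180,95,30,50,12))
```

```text
-0.2 [[192.6, 131.6], [196.1, 132.5], [199.2, 127.1]]
-0.05 [[192.6, 131.6], [195.9, 132.3], [198.7, 126.7]]
0.05 [[192.6, 131.6], [195.7, 132.2], [198.3, 126.5]]
0.15 [[192.6, 131.6], [195.5, 132.1], [197.8, 126.3]]
0.3 [[192.6, 131.6], [195.1, 131.9], [197.0, 126.0]]
[[119.0, 177.0], [121.1, 156.4], [136.5, 174.7]]
```

View pics/g2.png

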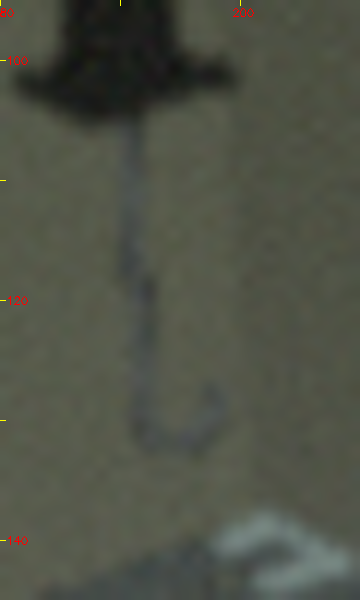

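Emit:
carry_out:
  increments: [0,-5,5,0,0,0,0,-15,5,0,0,-0.01,4,-22,0,0,0,-0.01,4,-22,0,0,0,-0.01,4,-22,0,0,0,-0.01,4,-22,0,0,0,-0.01,4,-22,0,0,0,0,4,-22,0,0,0,0,4,-22,0,0,0,0,4,-22,0,0,0,0,4,-22,0,0,0,0,5,-22,0,0,0,0,5,-22,0,0,0,0,5,-20,0,0,0,0,5,-15,0,0,0,0,4,-5.5,0,0,0,0,0,0,0,0,0,0,0,0,0,0,0,0]

```text
clock: 7.78
position: [0.552, -0.0291, 0.2911]
ee_rot: [0.002, -3.141, -0.001]
force: [0.4, -0.4, -1.4]
width: 0.158
gripper_force: 39.9
```

Run:
```python
from h import *
s=vision.get_image("scene");t=vision.get_image("top")
p=readout.observe()["position"];o=p+[0,0,.0188-.04];print(p)
for a,b in((0,0),(0,-.09),(.011,-.095),(.022,-.08)): print(proj("scene",o+[a,0,b]),proj("top",o+[a,0,b]))
cv2.imwrite("pics/t.png",np.hstack([crop(s,235,95,80,100,5),crop(t,225,100,80,100,5)]))
```

```text
[ 0.55202332 -0.02921359  0.29122491]
[277.10415499 124.63396682] [267.78695642 137.09200265]
[276.27934629 157.53245835] [266.9660495  152.33544686]
[279.39091931 157.99560702] [266.9139046  148.59774336]
[282.68698153 151.5156395 ] [267.02359884 141.71332067]
```

View pics/t.png

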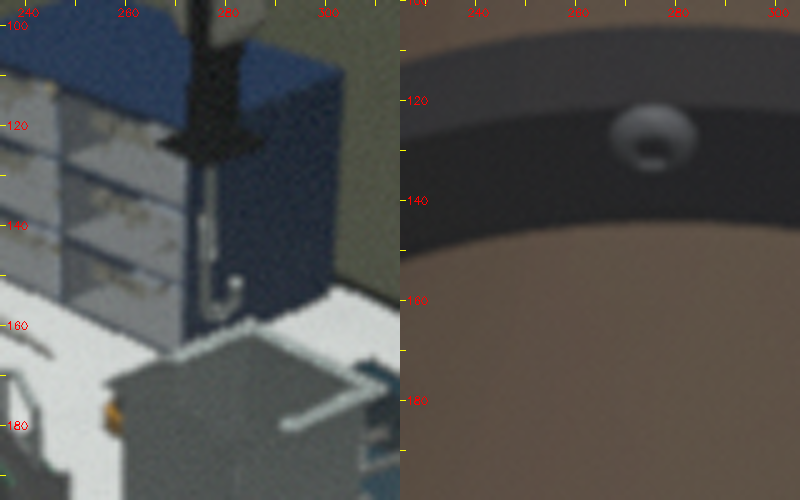

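The hook bend is at (276,157) and the tip at (282,151.5), both within 1 px of prediction. I'm descending on the -x side of the bail.

Emit:
carry_out:
  increments: [-4,-1,-5,0,0,0,0,0,-12,0,0,0,0,0,-12,0,0,0,0,0,-12,0,0,0,0,0,-12,0,0,0,0,0,-12,0,0,0,0,0,-12,0,0,0,0,0,-12,0,0,0,0,0,-10,0,0,0,0,0,-8,0,0,0,0,0,-5,0,0,0,0,0,0,0,0,0]

```text
clock: 9.38
position: [0.548, -0.0311, 0.179]
ee_rot: [0.0, -3.141, 0.0]
force: [-0.1, -0.1, -2.2]
width: 0.158
gripper_force: 39.9
```

Emit:
carry_out:
  increments: [4,0,0,0,0,0,5,0,0,0,0,0,5,0,0,0,0,0,5,0,0,0,0,0,5,0,0,0,0,0,3,0,0,0,0,0,0,0,0,0,0,0]

```text
clock: 10.25
position: [0.5753, -0.0311, 0.1792]
ee_rot: [0.0, -3.142, 0.0]
force: [-0.1, -0.5, -1.4]
width: 0.158
gripper_force: 39.9
```

Emit:
carry_out:
  increments: [0,0,3,0,0,0,0,0,3,0,0,0,0,0,3,0,0,0,0,0,3,0,0,0,0,0,3,0,0,0,0,0,3,0,0,0,0,0,3,0,0,0,0,0,3,0,0,0,0,0,3,0,0,0,0,0,3,0,0,0,0,0,0,0,0,0,0,0,0,0,0,0]

```text
clock: 11.75
position: [0.5751, -0.031, 0.2092]
ee_rot: [0.0, -3.141, -0.0]
force: [-0.6, 0.6, -2.4]
width: 0.159
gripper_force: 39.9
```

Emit:
carry_out:
  increments: [0,0,5,0,0,0,0,0,8,0,0,0,0,0,8,0,0,0,0,0,8,0,0,0,0,0,8,0,0,0,0,0,8,0,0,0,0,0,8,0,0,0,0,0,8,0,0,0,0,0,8,0,0,0,0,0,8,0,0,0,0,0,8,0,0,0,0,0,8,0,0,0,0,0,8,0,0,0,0,0,8,0,0,0,0,0,8,0,0,0,0,0,6,0,0,0,0,0,4,0,0,0,0,0,0,0,0,0,0,0,0,0,0,0]

```text
clock: 14.12
position: [0.575, -0.0311, 0.336]
ee_rot: [0.0, -3.141, 0.0]
force: [-0.5, -0.4, -1.4]
width: 0.162
gripper_force: 39.9
```

Run:
```python
from h import *
s=vision.get_image("scene")
p=readout.observe()["position"];o=p+[0,0,.0188-.04];print(p,readout.observe()["force"])
print("peak,bottom centre, ears expected",[proj("scene",o+[.011,y,z]).round(1).tolist() for y,z in((0,-.0895),(0,-.1615),(-.036,-.1285),(.036,-.1285))])
cv2.imwrite("pics/l.png",crop(s,235,85,80,100,6))
```

```text
[ 0.57495905 -0.03100902  0.33594217] [-0.48316516  0.64528549 -2.74042029]
peak,bottom centre, ears expected [[287.0, 137.9], [286.1, 163.0], [296.4, 156.5], [277.1, 147.1]]
```

View pics/l.png

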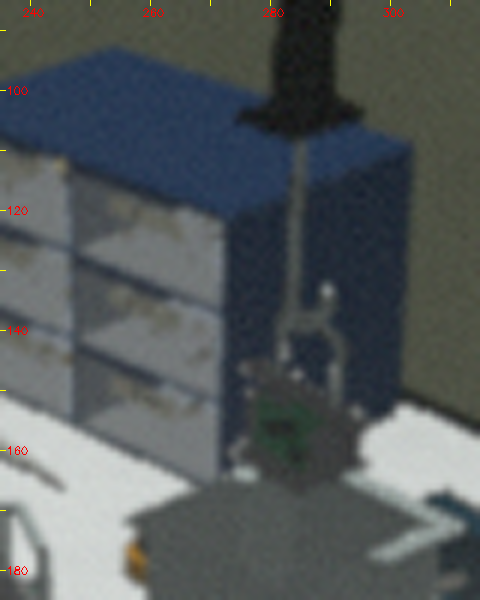

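The carrier hangs upright on the hook: peak at (286,138), ears at (276,147) and (295,155), with its bottom clear of the rim. I'm carrying it gently over the tray.

Emit:
carry_out:
  increments: [-1,-2,0,0,0,0,-1.5,-4,0,0,0,0,-2,-6,0,0,0,0,-3,-8,0,0,0,0,-4,-10,0,0,0,0,-4,-10,0,0,0,0,-4,-10,0,0,0,0,-4,-10,0,0,0,0,-4,-10,0,0,0,0,-4,-10,0,0,0,0,-4,-10,0,0,0,0,-4,-10,0,0,0,0,-4,-10,0,0,0,0,-4,-10,0,0,0,0,-4,-10,0,0,0,0,-4,-10,0,0,0,0,-4,-10,0,0,0,0,-4,-10,0,0,0,0,-4,-10,0,0,0,0,-4,-10,0,0,0,0]

```text
clock: 16.68
position: [0.5033, -0.2117, 0.3362]
ee_rot: [0.0, -3.142, -0.0]
force: [0.3, -0.4, -2.0]
width: 0.159
gripper_force: 39.9
```

Emit:
carry_out:
  increments: [-4,-10,0,0,0,0,-4,-10,0,0,0,0,-4,-10,0,0,0,0,-4,-9,0,0,0,0,-3,-7,0,0,0,0,-1,-4,0,0,0,0,-0.5,-2,0,0,0,0,0,0,-5,0,0,0,0,0,-10,0,0,0,0,0,-12,0,0,0,0,0,-12,0,0,0,0,0,-12,0,0,0,0,0,-12,0,0,0,0,0,-12,0,0,0,0,0,-12,0,0,0,0,0,-10,0,0,0,0,0,-7,0,0,0,0,0,-4,0,0,0,0,0,0,0,0,0,0,0,0,0,0,0]

```text
clock: 19.18
position: [0.4833, -0.2632, 0.2286]
ee_rot: [-0.0, 3.141, -0.0]
force: [-0.4, 0.5, -2.3]
width: 0.155
gripper_force: 39.9
```

Run:
```python
from h import *
s=vision.get_image("scene")
p=readout.observe()["position"];o=p+[0,0,.0188-.04];print(p,readout.observe()["force"])
print("peak,bottom centre, ears expected",[proj("scene",o+[.011,y,z]).round(1).tolist() for y,z in((0,-.0895),(0,-.1615),(-.036,-.1285),(.036,-.1285))])
cv2.imwrite("pics/tr.png",crop(s,270,165,115,145,4))
```

```text
[ 0.48334292 -0.26316728  0.22860963] [-0.2097308  -0.05556061 -0.9927663 ]
peak,bottom centre, ears expected [[328.8, 227.9], [326.1, 253.5], [339.9, 250.0], [315.3, 234.4]]
```

View pics/tr.png

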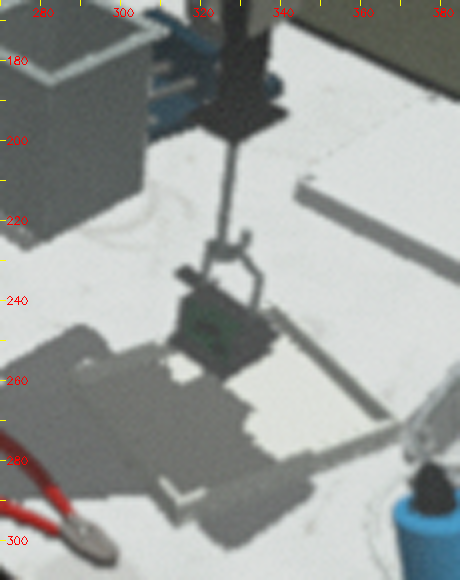

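The carrier hangs upright over the tray, with ears at (315,234) and (339,247). I'm lowering it and unhooking.

Emit:
carry_out:
  increments: [0,0,-5,0,0,0,0,0,-8,0,0,0,0,0,-8,0,0,0,0,0,-7,0,0,0,0,0,-5,0,0,0,0,0,-3,0,0,0,0,0,-2,0,0,0,0,0,-2,0,0,0,0,0,-2,0,0,0,0,0,-2,0,0,0,0,0,-2,0,0,0,0,0,-2,0,0,0,0,0,-3,0,0,0,0,0,-3,0,0,0,0,0,-3,0,0,0,0,0,-4,0,0,0,0,0,0,0,0,0,0,0,0,0,0,0]

```text
clock: 21.48
position: [0.4831, -0.2631, 0.1673]
ee_rot: [0.0, -3.142, -0.0]
force: [0.0, -0.5, -1.3]
width: 0.157
gripper_force: 39.9
```

Run:
```python
from h import *
s=vision.get_image("scene")
p=readout.observe()["position"];o=p+[0,0,.0188-.04];print(p,readout.observe()["force"])
print("carrier",[proj("scene",[o[0]+.011,o[1]+y,.004+z]).round(1).tolist() for y,z in((0,.072),(0,0),(-.036,.033),(.036,.033))],"hook",[proj("scene",o+[a,0,b]).round(1).tolist() for a,b in((0,-.09),(.011,-.095),(.022,-.08))])
cv2.imwrite("pics/tr2.png",crop(s,290,190,80,90,6))
```

```text
[ 0.48320281 -0.26312267  0.16735759] [ 0.11966244 -0.22300194 -1.77065418]
carrier [[327.1, 243.0], [324.6, 267.5], [338.0, 264.8], [314.0, 248.7]] hook [[323.1, 252.0], [326.2, 251.7], [330.1, 244.5]]
```

View pics/tr2.png

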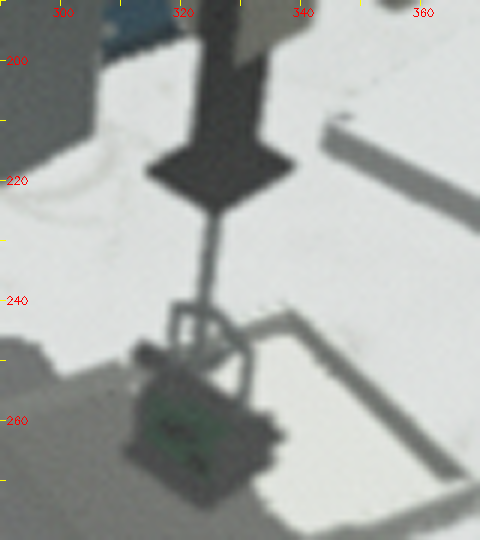

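The carrier stands on the tray floor, with ears at (314,249) and (337,262). The hook is low and free, inside the bail. I'm backing out along -x.

Emit:
carry_out:
  increments: [0,0,-2,0,0,0,-3,0,0,0,0,0,-3,0,0,0,0,0,-4,0,0,0,0,0,-4,0,0,0,0,0,-4,0,0,0,0,0,-4,0,0,0,0,0,-4,0,0,0,0,0,-4,0,0,0,0,0,-3,0,0,0,0,0,0,0,0,0,0,0,0,0,0,0,0,0]

```text
clock: 23.02
position: [0.4503, -0.263, 0.1653]
ee_rot: [-0.0, 3.141, 0.0]
force: [0.7, -0.4, -1.8]
width: 0.157
gripper_force: 39.9
```

Run:
```python
from h import *
s=vision.get_image("scene")
print(readout.observe()["position"],readout.observe()["force"])
cv2.imwrite("pics/tr3.png",crop(s,290,190,80,90,6))
```

```text
[ 0.45026992 -0.26299773  0.16524045] [ 0.22398815 -0.17466517 -1.47334206]
```

View pics/tr3.png

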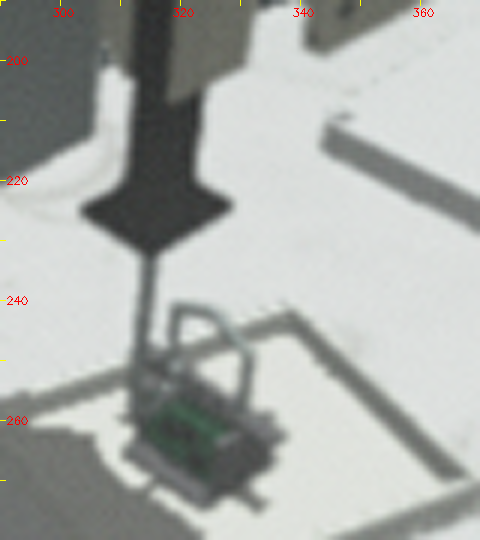

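The carrier hasn't moved and the hook is clear on its -x side. I'm raising the rod and returning to the stand.

Emit:
carry_out:
  increments: [-6,0,0,0,0,0,0,0,6,0,0,0,0,0,12,0,0,0,0,0,20,0,0,0,0,0,25,0,0,0,0,0,25,0,0,0,0,0,25,0,0,0,0,0,15,0,0,0,0,0,7,0,0,0,0,10,0,0,0,0,2,20,0,0,0,0,3,27,0,0,0,0,3,27,0,0,0,0,3,27,0,0,0,0,3,27,0,0,0,0,3,27,0,0,0,0,3,27,0,0,0,0,3,27,0,0,0,0,3,27,0,0,0,0,3,27,0,0,0,0]

```text
clock: 25.58
position: [0.4723, 0.0115, 0.2993]
ee_rot: [0.001, -3.14, 0.0]
force: [0.2, 0.6, -1.6]
width: 0.154
gripper_force: 39.9
```

Emit:
carry_out:
  increments: [3,27,0,0,0,0.01,3,27,0,0,0,0.01,3,27,0,0,0,0.01,3,27,0,0,0,0.01,3,27,0,0,0,0.01,3,27,0,0,0,0,1,27,0,0,0,0,1,27,0,0,0,0,1,22,0,0,0,0,1,15,0,0,0,0,0,8,0,0,0,0,0,0,0,0,0,0,0,0,0,0,0,0]

```text
clock: 27.2
position: [0.4954, 0.27, 0.3003]
ee_rot: [-0.077, 3.14, -0.001]
force: [0.3, -0.6, -1.6]
width: 0.158
gripper_force: 39.9
```

Emit:
carry_out:
  increments: [-3.3,2.3,0,0,0,0,0,0,-5,0,0,0,0,0,-12,0,0,0,0,0,-12,0,0,0,0,0,-12,0,0,0,0,0,-12,0,0,0,0,0,-12,0,0,0,0,0,-12,0,0,0,0,0,-12,0,0,0,0,0,-12,0,0,0,0,0,-12,0,0,0,0,0,-10,0,0,0,0,0,-8,0,0,0,0,0,-6,0,0,0,0,0,-4,0,0,0,0,0,-2,0,0,0,0,0,-2,0,0,0,0,0,-2,0,0,0,0,0,-1,0,0,0,0,0,0,0,0,0]

```text
clock: 29.7
position: [0.4918, 0.2732, 0.1522]
ee_rot: [0.079, -3.141, 0.0]
force: [0.2, -1.5, -0.7]
width: 0.159
gripper_force: 39.9
```

Emit:
carry_out:
  increments: [0,-0.8,-0.6,0,0,0,0,0,-0.5,0,0,0,0,0,0,0,0,0]

```text
clock: 30.08
position: [0.4919, 0.2725, 0.1512]
ee_rot: [-0.079, 3.141, 0.0]
force: [-0.2, 0.0, -0.3]
width: 0.16
gripper_force: 39.9
```

Emit:
carry_out:
  increments: [0,0,0,0,0,0,0,0,0,0,0,0,0,0,0,0,0,0,0,0,0,0,0,0,0,0,0,0,0,0,0,0,0,0,0,0,0,0,0,0,0,0,0,0,0,0,0,0]
  grip: 0

```text
clock: 31.08
position: [0.4918, 0.2724, 0.1511]
ee_rot: [0.079, -3.141, 0.0]
force: [0.6, -0.1, -0.1]
width: 0.97
gripper_force: 0.0
```

Emit:
carry_out:
  increments: [0,0,3,0,0,0,0,0,6,0,0,0,0,0,10,0,0,0,0,0,15,0,0,0,0,0,20,0,0,0,0,0,20,0,0,0,0,0,20,0,0,0,-15,15,10,0,0,0,-20,25,0,0,0,0,-20,25,0,0,0,0,-20,25,0,0,0,0,-20,25,0,0,0,0,-20,25,0,0,0,0,-20,25,0,0,0,0,-20,25,0,0,0,0,0,0,0,0,0,0,0,0,0,0,0,0]

```text
clock: 33.2
position: [0.3375, 0.462, 0.2558]
ee_rot: [-0.078, 3.14, 0.0]
force: [0.2, -0.6, -0.6]
width: 1.001
gripper_force: 0.0
```

Run:
```python
from h import *
t=vision.get_image("top");s=vision.get_image("scene")
cv2.imwrite("pics/f.png",np.vstack([np.hstack([crop(t,120,155,66,70,4),crop(t,310,155,66,70,4)]),np.hstack([crop(s,170,115,66,70,4),crop(s,290,215,66,70,4)])]))
```

```text
(no output)
```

View pics/f.png

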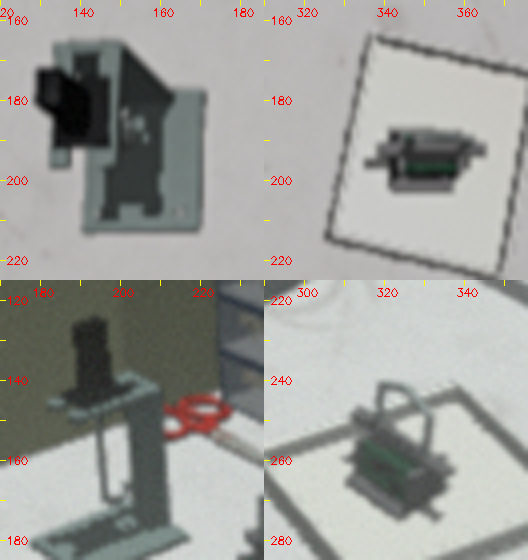

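The rod hangs in the fork, with its handle at top-view (132,176) as at the start. The carrier stands upright inside the tray at top-view (350,195).

```bash
python3 -c "
from cell import arm
print(arm.sign_off())"
```

```text
the job is handed in; nothing more can be done
None
```

The carrier stands upright in the drip tray and the hook rod hangs back in its fork stand, released. The job was handed in at about 33 s on the robot clock; the tape roll and side cutters were not touched.

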